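# Set the scraper bevel dial to the marked line and lock it

## Task

On the round bevel gauge, push the upright thumb vane round with the fingertips until the white index line of the black dial lines up with the long target line that runs out onto the tab of the scale plate. Only then press the domed lock plunger beside the dial fully down, leaving the dial on its line. Only push and press: do not pinch the vane, and leave the tin, sanding block, blue tape roll and beaker where they stand.

Things in the scene. Friction and masses are not known exactly. Their poses are not given: they have to be found in the camera images.
- gauge_base: Grey painted gauge base, fixed to the bench: a round foot 232 mm across and 12 mm thick with, towards its own -y, a neck and a 60 x 60 mm plunger housing whose top is at z = 24 mm (steel collar to 25.5 mm). Origin: underside of the round foot on the dial's axis; z up. The plunger's axis is at (0, -155 mm) in this frame.
- scale_plate: Aluminium scale disc, 224 mm across, 4 mm thick, fixed on the base concentric with the dial; its top is at z = 16 mm above the bench. Short black lines every 15 degrees; along its own +x the long, 4 mm wide target line, which runs out onto a small square tab that sticks out of the rim. Origin: underside centre, on the dial's axis.
- target_line (a point): Inner part of the long target line, 82 mm from the dial's axis, at the dial's edge. It is fixed.
- index_line (a point): Outer end of the 4 mm wide white index line on the dial's rim, 82 mm from the dial's axis. When the dial is set it lies over target_line (seen from above).
- dial (a joint): Angle of the dial about the vertical axis of gauge_base (rad), positive anticlockwise seen from above; at 0 the index line points along the base's own +x. It turns freely several turns either way and stays where it is left; turning takes about 0.08 N m (2 N at the vane). The dial is black, 162 mm across; its top is 23 mm above the bench; a steel hub cap 28 mm across rises to 29 mm.
- vane_mid (a point): Middle of the thumb vane, 39 mm above the bench: an upright bare aluminium plate on the dial, standing radially on the same side and in line with the index line. It reaches from 24 to 64 mm from the axis, is 14 mm thick and its top is 56 mm above the bench.
- vane_left (a point): Middle of the vane's left face (anticlockwise side seen from above), 34 x 30 mm, 7 mm from the vane's mid plane. Push on it to turn the dial clockwise. Pressing both faces at once, with over 1 N on each, counts as pinching.
- vane_right (a point): Middle of the vane's right face (clockwise side seen from above), same size. Push on it to turn the dial anticlockwise.
- plunger (a joint): How far the lock plunger is pressed (m): 0 up, 0.008 fully down against its stop. It needs about 4 N (more once it meets its stop), stays where it is left; do not press it before the dial is set. It marks the setting as locked but does not stop a hard knock from turning the dial.
- plunger_top (a point): Top of the plunger's black dome, 36 mm across and 10 mm high, on a steel stem; 45 mm above the bench when up, 37 mm when down. Press straight down.
- tin: Bystander: small lever-lid tin, 71 mm across, 71 mm high. Origin: centre of its underside.
- block: Bystander: sanding block lying flat, 64 x 102 x 26 mm. Origin: centre of its underside.
- blue_roll: Bystander: roll of blue tape lying flat, 92 mm across, 30 mm high. Origin: centre of its underside.
- beaker: Bystander: white plastic beaker, 70 mm across, 77 mm high, standing open. Origin: centre of its underside.

How it is judged:
On the way:
1. the dial rests with its index line on the target line while the plunger is still up (horizontal distance between index_line and target_line below 0.004 m and velocity of joint dial between -0.03 and 0.03 rad/s and value of joint plunger below 0.002 m), for 0.2 s.
At the end, for the whole second after the job is handed in: Seen from above, the index line's outer end is within 4 mm of the target line (about 2.8 degrees), the dial is at rest, the plunger is down at least 6.5 of its 8 mm, and the four bystanders stand within 20 mm of where they were, upright (horizontal distance between index_line and target_line below 0.004 m and velocity of joint dial between -0.03 and 0.03 rad/s and value of joint plunger above 0.0065 m and distance of each of tin, block, blue_roll, beaker from where it was at the start of the episode below 0.02 m and angle between each of tin, block, blue_roll, beaker's own z axis and vertical below 0.2 rad); the robot touches nothing.
It fails at once if the vane is pinched: both of its faces are pressed by the fingers at once with over 1 N each (contact force between the fingers and vane_left_plate above 1 N and contact force between the fingers and vane_right_plate above 1 N).
It fails at once if a bystander is lifted or moved by more than 20 mm (distance of any of tin, block, blue_roll, beaker from where it was at the start of the episode above 0.02 m or height (world z) of any of tin, block, blue_roll, beaker above 0.01 m).
It also fails if it takes over 48 s, if anything falls off the work surface, if the arm or the gripper's body presses on something with over 40 N, if the wrist force passes 120 N, or if a joint passes its speed limit or range.

## Robot

A 7-joint arm with a two-finger parallel gripper is mounted at the origin on a cart in front of the work surface, level with it; the furniture and walls round the work are solid. World frame = base frame: x ahead of the robot, y to its left, z up, the work surface at z = 0. Lengths are in m, angles in rad, forces in N, time in s.
With the tool pointing down it reaches from about 0.35 to 0.9 m from the base axis. Payload 19.9 kg.
Tool frame: the origin (TCP) lies between the finger pads; the fingertips stand r.tips_ahead ahead of it and the grasp point (between the pads) lies 6 mm ahead of it (r.tips_ahead is the distance from the TCP to the fingertips, in m); z points along the fingers, y is the line along which they close (so a half turn about z gives the same grasp; the last joint's range is limited). The gripper opens to 94 mm and grips with 3 to 60 N. Pads are 16 mm wide; open, the fingers measure 119 mm over their backs; the gripper's body (75 mm by 177 mm) begins 78 mm behind the grasp point.
Start: joints at [1.155, 0.417, -0.01, 1.614, 0.005, 1.111, -0.053], TCP at [0.228, -0.582, 0.23] pointing down, gripper open.
Joint ranges: [-2.81, 2.81], [-0.39, 2.02], [-1.27, 1.25], [0.06, 2.57], [-1.19, 4.33], [0.19, 2], [-2.82, 2.82]. Speed limits (rad/s): [1.89, 1.89, 2.39, 2.39, 3.01, 3.01, 3.01].

## Interface

Orientations are given as a 3x3 rotation matrix whose columns are the frame's x, y, z axes.
In Python, from station import r gives the robot as it stands.
- The arm moves only by the tool jog_arm, never from a script. Its argument "targets" is one flat list of numbers, 7 for each row, row after row: the shift along the tool's x, y, z in cm, then the turn, a rotation vector about the tool's x, y, z in degrees, then the opening, from 0 (shut) to 1 (fully open). In form: [x, y, z, rx, ry, rz, claw, x, y, z, rx, ry, rz, claw, ...]. A call has 1 to 5 rows; each row shifts and turns the commanded pose from where the row before left it, along the tool's axes as they then stand; what a row does not reach is not made up. A row lasts 1/12 s, in which the tool goes at most 41.7 mm and 7.16 degrees, less where a joint would pass 70% of its speed; a pose out of reach is approached as far as the arm can. A call with a gripper value outside its range is refused whole. The fingers move at their own pace and stop on an object; the grip force is fixed at half the most. Time passes only in rows, so rows that do not move let the fingers close. It gives the time, the measured TCP pose, the force, the opening and the grip force at its end, in the units of the state.
- r.sense(): the state, without advancing time (a new reading comes with each control period).
- r.snapshot(name): name is "scene" or "top" or "wrist"; returns a dict with "image" (384x512x3 uint8, red, green, blue), "range_z" (384x512 float32, m along the optical axis (not along the pixel's ray), 0 where there is no reading), "intrinsics" (3x3 intrinsics, pixels), "cam_to_world" (4x4, takes a point from camera to world coordinates); the wrist camera has in their place "T_tool_cam" (4x4, takes a point from camera to tool coordinates, whose origin is the TCP and whose axes are the flange's). Camera axes: x right, y down, z forward; pixel columns grow to the right and rows downward; lengths in m; the calibration is good to about 2 mm. A picture is of the moment at which its call begins: read the wrist's pose just before it.
- r.finish_job(): hands the job in; it is judged then, once.
The state is a dict: "time_s": time; "joint_pos": joint angles; "qvel": joint speeds; "joint_efforts": joint torques, N m; "ee_pos": TCP position; "eef_rot": TCP orientation; "contact_force": force on the tool from outside, world axes, zero at the start; "ft_torque": the same for the moment, N m; "width": opening from 0.0 (shut) to 1.0 (fully open); "finger_force": force on a finger pad.
Only numpy, scipy, OpenCV 4.12 (cv2) and the standard library are available. Lean on these libraries where they do the work, as an engineer would, in place of code of your own. Each camera call takes 0.05 s, during which the arm holds its last target. There are 200 camera calls.

## Working session

There is one attempt and no reset: what is moved stays moved. The work goes in short steps, Python scripts to look and compute and a tool call to move; the robot and the scene stay as the last step left them, time stands still between calls to the robot, and variables do not carry over. Pictures are saved under pics/ and viewed, at most 10 in all, crops included, and the job is handed in when it is done.

Besides the shell and the picture viewer there is one more tool, called after ">>>" in YAML: its name, and indented under it one key for each argument. jog_arm: Moves the arm, as the interface text tells. Its arguments: {"type":"object","properties":{"targets":{"type":"array","items":{"type":"number"}}},"required":["targets"]}

```bash
mkdir -p pics
cat > h.py <<'E'
import numpy as np,cv2
from station import r
def ray(s,px,z):
    K=s["intrinsics"];T=s["cam_to_world"]
    px=np.atleast_2d(px).astype(float)
    d=np.c_[(px[:,0]-K[0,2])/K[0,0],(px[:,1]-K[1,2])/K[1,1],np.ones(len(px))]@T[:3,:3].T
    o=T[:3,3];return o+d*((z-o[2])/d[:,2])[:,None]
E
python3 - <<'E'
from h import *
s=r.sense();print({k:np.round(v,3).tolist() for k,v in s.items()},r.tips_ahead)
ims=[]
for n in("top","scene"):
    s=r.snapshot(n);np.savez(n+".npz",**s);cv2.imwrite(f"pics/{n}.png",cv2.resize(s["image"][:,:,::-1],(800,600),interpolation=cv2.INTER_CUBIC))
    print(n,s["intrinsics"].round(1).tolist(),s["cam_to_world"].round(3).tolist())
E
```

```text
{'time_s': 0.0, 'joint_pos': [1.155, 0.418, -0.01, 1.614, 0.005, 1.111, -0.053], 'qvel': [-0.001, 0.001, 0.0, 0.001, -0.001, 0.001, -0.0], 'joint_efforts': [-0.003, -85.126, 0.638, -42.599, -0.049, 0.019, 0.0], 'ee_pos': [0.228, -0.582, 0.23], 'eef_rot': [[0.931, 0.365, -0.0], [0.365, -0.931, 0.001], [-0.0, -0.001, -1.0]], 'contact_force': [-0.229, -0.884, 0.559], 'ft_torque': [0.007, 0.024, -0.02], 'finger_force': 0.0, 'width': 1.0} 0.025
top [[346.4, 0.0, 252.6], [0.0, 346.4, 188.7], [0.0, 0.0, 1.0]] [[-0.014, -0.983, 0.181, 0.356], [-1.0, 0.01, -0.02, 0.056], [0.018, -0.182, -0.983, 1.048], [0.0, 0.0, 0.0, 1.0]]
scene [[389.0, 0.0, 259.4], [0.0, 389.0, 187.7], [0.0, 0.0, 1.0]] [[-0.663, -0.41, 0.627, -0.228], [-0.748, 0.381, -0.542, 0.72], [-0.017, -0.829, -0.559, 0.762], [0.0, 0.0, 0.0, 1.0]]
```

View pics/top.png

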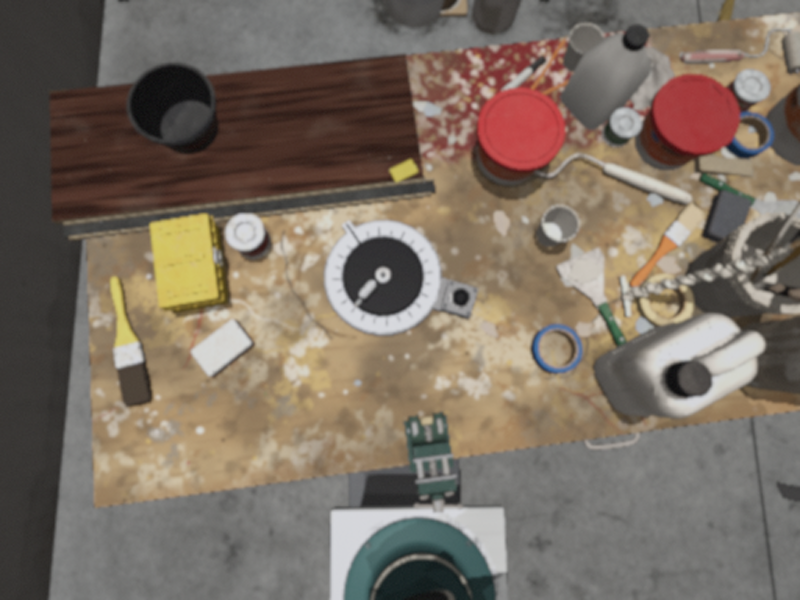

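View pics/scene.png

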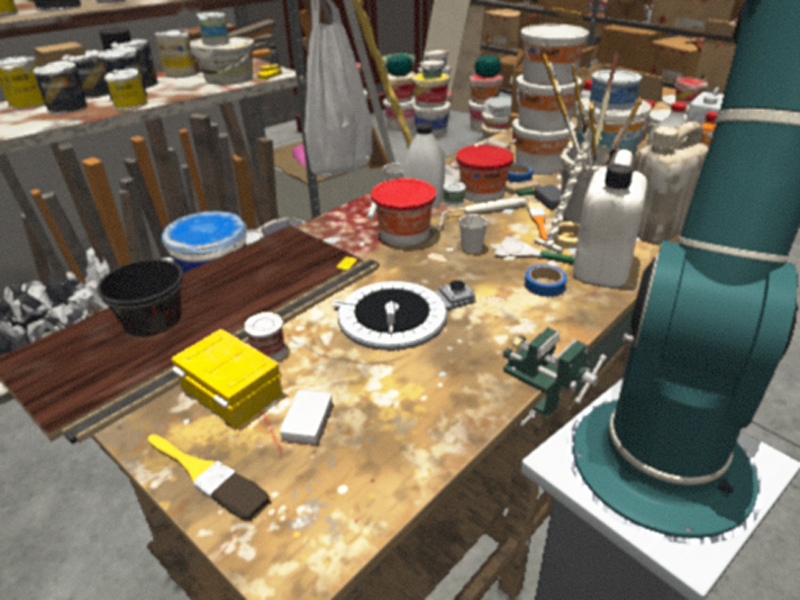

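Top view (800x600 scale): gauge centre ≈(383,275), plunger ≈(460,297), target tab ≈(350,232), vane and index ≈(365,295). The tin (245,235), block (220,348), roll (557,348) and beaker (558,228) are all clear of the dial. The scene view also shows tall jugs near the arm's start. Next I measure the angles and the heights on the way.

Run:
```python
from h import *
s=dict(np.load("top.npz"));im=s["image"]
g=cv2.cvtColor(im,cv2.COLOR_RGB2GRAY)
# dial: dark blob near (245,176)
m=(g<60).astype(np.uint8);m[:, :200]=0;m[:,290:]=0;m[:130]=0;m[220:]=0
n,l,st,c=cv2.connectedComponentsWithStats(m)
for i in range(1,n):
    if st[i,4]>20:
        print(st[i],c[i].round(1))
i=1+np.argmax(st[1:,4]);cn,_=cv2.findContours((l==i).astype(np.uint8),0,2)
h=cv2.convexHull(max(cn,key=cv2.contourArea));e=cv2.fitEllipse(h);C=ray(s,e[0],.023)[0];print("ellipse",e,C)
pl=[c[k] for k in range(1,n) if k!=i and st[k,4]>20]
if pl: print("plunger",ray(s,pl,.042))
# angular profile
def pt(p):
    T=np.linalg.inv(s["cam_to_world"]);q=T[:3,:3]@p+T[:3,3];K=s["intrinsics"];return K[:2,:2]@(q[:2]/q[2])+K[:2,2]
def prof(R,z,a):
    P=np.array([pt(np.array([C[0]+R*np.cos(t),C[1]+R*np.sin(t),z])) for t in np.deg2rad(a)],np.float32)
    return cv2.remap(g,P[None,:,0],P[None,:,1],cv2.INTER_LINEAR)[0].astype(float)
a=np.arange(0,360,1.)
for R in(.07,.074): 
    p=prof(R,.023,a);k=p.argmax();w=np.clip(p-80,0,None)*(abs(a-a[k])<8);print("index",R,a[k],(w*a).sum()/w.sum())
for R in(.115,.122,.128):
    a2=np.arange(15,65,2.);print("tab",R,prof(R,.016,a2).astype(int).tolist())
# height map of obstacles
T=s["cam_to_world"];K=s["intrinsics"];Z=s["range_z"];v,u=np.mgrid[:384,:512]
P=np.stack([(u-K[0,2])/K[0,0]*Z,(v-K[1,2])/K[1,1]*Z,Z],-1)@T[:3,:3].T+T[:3,3]
ok=Z>0
for x in np.arange(.1,.9,.1):
    print(round(x,1),[int(1000*P[...,2][ok&(abs(P[...,0]-x)<.05)&(abs(P[...,1]-y)<.05)].max(initial=0)) for y in np.arange(.4,-.71,-.1)])
x0,y0=175,105
cv2.imwrite("pics/crop.png",cv2.resize(im[y0+20:y0+120,x0+20:x0+150,::-1],None,fx=6,fy=6,interpolation=cv2.INTER_CUBIC))
```

```text
[ 220  153   50   48 1619] [245.7 175.7]
ellipse ((244.68392944335938, 176.41299438476562), (48.102142333984375, 49.3477783203125), 92.49430847167969) [0.58294626 0.05848264 0.023     ]
index 0.07 136.0 136.49893390191897
index 0.074 137.0 136.65584415584416
tab 0.115 [187, 186, 181, 175, 175, 172, 179, 195, 195, 167, 191, 203, 187, 188, 190, 192, 191, 188, 186, 187, 189, 189, 186, 185, 185]
tab 0.122 [186, 178, 172, 165, 153, 141, 143, 176, 193, 163, 185, 191, 178, 187, 191, 191, 190, 188, 189, 195, 201, 196, 187, 186, 184]
tab 0.128 [190, 188, 183, 174, 168, 158, 159, 181, 198, 178, 191, 193, 180, 186, 187, 184, 184, 185, 190, 197, 198, 189, 180, 184, 181]
0.1 [0, 0, 5, 200, 312, 163, 5, 0, 0, 0, 0, 0]
0.2 [6, 6, 6, 5, 92, 91, 0, 0, 0, 258, 0, 0]
0.3 [6, 5, 6, 5, 91, 90, 6, 5, 274, 214, 8, 6]
0.4 [31, 30, 6, 6, 6, 7, 35, 214, 276, 274, 179, 105]
0.5 [80, 30, 20, 59, 29, 49, 35, 34, 220, 325, 254, 132]
0.6 [82, 74, 21, 58, 29, 44, 7, 80, 82, 318, 283, 171]
0.7 [80, 75, 20, 29, 26, 7, 79, 80, 6, 30, 220, 41]
0.8 [121, 24, 25, 24, 25, 128, 129, 128, 29, 130, 129, 36]
```

View pics/crop.png

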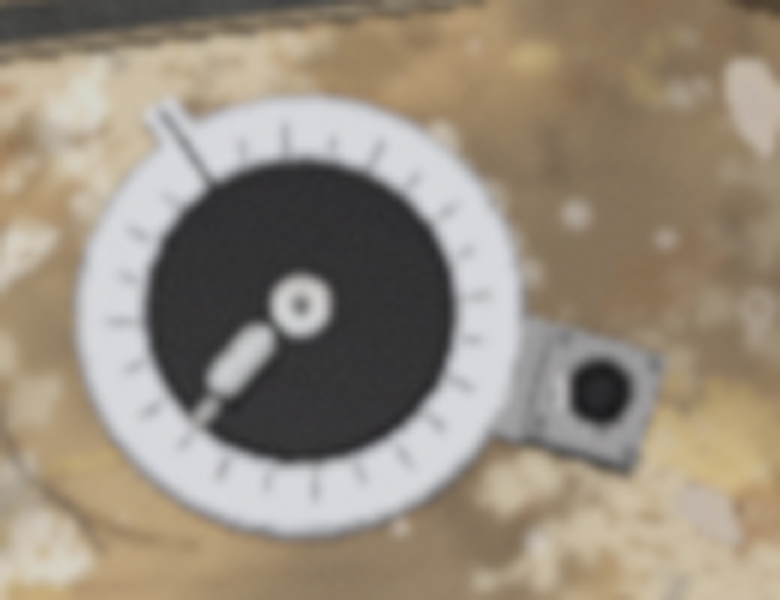

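Index measures about 136.6°, target line about 33°, and gauge centre (0.583, 0.058), so the dial needs about 104° clockwise. I rise first to clear the jugs.

>>> jog_arm:
  targets: [0,0,-4,0,0,0,0,0,0,-4,0,0,0,0,0,0,-4,0,0,0,0,0,0,-4,0,0,0,0,0,0,-4,0,0,0,0]

```text
time_s: 0.52
ee_pos: [0.228, -0.5813, 0.4323]
eef_rot: [[0.931, 0.365, -0.0], [0.365, -0.931, 0.0], [-0.0, -0.0, -1.0]]
contact_force: [0.7, -1.5, 0.4]
width: 0.68
finger_force: 0.0
```

>>> jog_arm:
  targets: [0,0,-4,0,0,0,0,0.7,-1,-2,0,0,0,0,2.5,-2.5,0,0,0,0,0,3,-2.5,0,0,0,0,0,3,-2.5,0,0,0,0,0]

```text
time_s: 0.93
ee_pos: [0.283, -0.4678, 0.4902]
eef_rot: [[0.931, 0.364, -0.0], [0.364, -0.931, 0.0], [-0.0, -0.0, -1.0]]
contact_force: [1.2, -0.5, -0.3]
width: 0.324
finger_force: 0.0
```

>>> jog_arm:
  targets: [2.9,-2.8,0,0,0,0,0,2.9,-2.8,0,0,0,0,0,2.9,-2.8,0,0,0,0,0,2.9,-2.8,0,0,0,0,0,2.9,-2.8,0,0,0,0,0]

```text
time_s: 1.35
ee_pos: [0.367, -0.2838, 0.4904]
eef_rot: [[0.931, 0.365, -0.0], [0.365, -0.931, -0.0], [-0.0, 0.0, -1.0]]
contact_force: [0.1, -0.9, 0.2]
width: 0.009
finger_force: 0.0
```

>>> jog_arm:
  targets: [2.9,-2.8,0,0,0,0,0,2.9,-2.8,0,0,0,0,0,2.9,-2.8,0,0,0,0,0,2.9,-2.8,0,0,0,0,0,2.9,-2.8,0,0,0,0,0]

```text
time_s: 1.77
ee_pos: [0.4507, -0.1005, 0.4905]
eef_rot: [[0.931, 0.365, -0.0], [0.365, -0.931, -0.0], [-0.0, 0.0, -1.0]]
contact_force: [1.1, -1.3, 0.5]
width: 0.003
finger_force: 0.0
```

>>> jog_arm:
  targets: [2.9,-2.8,0,0,0,0,0,2.9,-2.8,0,0,0,0,0,2.9,-2.8,0,0,0,0,0,0,0,0,0,0,-6,0,0,0,0,0,0,-6,0]

```text
time_s: 2.18
ee_pos: [0.5012, 0.0097, 0.4899]
eef_rot: [[0.83, 0.557, -0.001], [0.557, -0.83, 0.001], [-0.0, -0.001, -1.0]]
contact_force: [0.2, -1.1, -1.3]
width: 0.007
finger_force: 0.0
```

>>> jog_arm:
  targets: [0,0,3,0,0,-6,0,0,0,3,0,0,-6,0,0,0,3,0,0,-1,0,0,0,2,0,0,0,0,0,0,0,0,0,0,0]

```text
time_s: 2.6
ee_pos: [0.4994, 0.0071, 0.3768]
eef_rot: [[0.689, 0.724, -0.006], [0.724, -0.689, 0.0], [-0.004, -0.004, -1.0]]
contact_force: [-0.5, -0.3, -0.2]
width: 0.005
finger_force: 0.0
```

Run:
```python
from h import *
s=r.sense();print(s["joint_pos"].round(2) if hasattr(s["joint_pos"],'round') else s["joint_pos"],np.round(s["ee_pos"],4),np.round(s["eef_rot"],3).tolist(),s["time_s"])
w=r.snapshot("wrist");T=np.eye(4);T[:3,:3]=s["eef_rot"];T[:3,3]=s["ee_pos"];w["cam_to_world"]=T@w["T_tool_cam"]
np.savez("wrist.npz",**w);print(w["T_tool_cam"].round(3).tolist(),w["intrinsics"].round(1).tolist())
cv2.imwrite("pics/w1.png",w["image"][:,:,::-1])
t=dict(np.load("top.npz"));print("plunger",ray(t,(295,190),.043))
```

```text
[ 0.49  0.12 -0.61  1.69  0.07  1.36 -0.9 ] [0.4994 0.0071 0.3768] [[0.689, 0.724, -0.006], [0.724, -0.689, 0.0], [-0.004, -0.004, -1.0]] 2.6
[[-0.001, -0.962, -0.274, 0.08], [1.0, -0.001, 0.0, -0.001], [-0.0, -0.274, 0.962, -0.155], [0.0, 0.0, 0.0, 1.0]] [[324.5, 0.0, 260.4], [0.0, 324.5, 193.1], [0.0, 0.0, 1.0]]
plunger [[ 0.53596699 -0.08979633  0.043     ]]
```

View pics/w1.png

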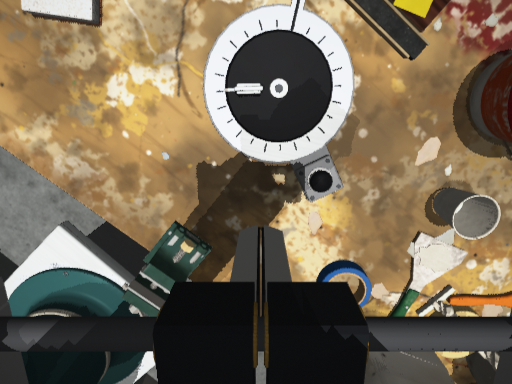

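The wrist view is sharp: dial centre ≈(279,88), index tip ≈(226,90), target line (299,3)–(294,30), plunger ≈(320,180). The closed fingers come in at the bottom.

```bash
cat >> h.py <<'E'
def wrist():
    s=r.sense();w=r.snapshot("wrist");T=np.eye(4);T[:3,:3]=s["eef_rot"];T[:3,3]=s["ee_pos"];w["cam_to_world"]=T@w["T_tool_cam"];return w
def proj(s,p):
    T=np.linalg.inv(s["cam_to_world"]);q=np.atleast_2d(p)@T[:3,:3].T+T[:3,3];K=s["intrinsics"];return (q[:,:2]/q[:,2:])@K[:2,:2].T+K[:2,2]
def prof(s,C,R,z,a):
    t=np.deg2rad(a);P=proj(s,np.c_[C[0]+R*np.cos(t),C[1]+R*np.sin(t),0*t+z]).astype(np.float32)
    return cv2.remap(cv2.cvtColor(s["image"],cv2.COLOR_RGB2GRAY),P[None,:,0],P[None,:,1],cv2.INTER_LINEAR)[0].astype(float)
def peak(p,a):
    k=p.argmax();w=np.clip(p-np.median(p)-.3*(p[k]-np.median(p)),0,None)*(abs(a-a[k])<6);return (w*a).sum()/w.sum(),p[k]-np.median(p)
def measure(s,C,ai,at=33,wid=25):
    for R in(.070,.073,.076): a=np.arange(ai-wid,ai+wid,.25);print("index",R,peak(prof(s,C,R,.023,a),a))
    for R in(.09,.105,.11,.115): a=np.arange(at-6,at+6,.25);print("target",R,peak(-prof(s,C,R,.016,a),a))
def blobs(s,box):
    x0,y0,x1,y1=box;m=np.zeros(s["image"].shape[:2],np.uint8);m[y0:y1,x0:x1]=(s["image"].max(2)<60)[y0:y1,x0:x1]
    n,l,st,c=cv2.connectedComponentsWithStats(m);i=1+np.argmax(st[1:,4])
    cn,_=cv2.findContours((l==i).astype(np.uint8),0,2);return cv2.fitEllipse(cv2.convexHull(max(cn,key=cv2.contourArea)))
E
python3 - <<'E'
from h import *
s=dict(np.load("wrist.npz"))
e=blobs(s,(218,20,340,150));C=ray(s,e[0],.023)[0];print(e,C)
p=blobs(s,(305,165,335,195));print(p,ray(s,p[0],.041)[0])
measure(s,C,136)
E
```

```text
((278.6993713378906, 82.83891296386719), (104.81143951416016, 120.03047180175781), 10.84332275390625) [0.58888418 0.06523904 0.023     ]
((320.4749450683594, 180.86590576171875), (21.253490447998047, 22.336776733398438), 84.5323486328125) [ 0.53659882 -0.08578669  0.041     ]
index 0.07 (np.float64(143.76550868486353), np.float64(200.0))
index 0.073 (np.float64(143.45495355072012), np.float64(201.0))
index 0.076 (np.float64(143.38790040604556), np.float64(207.0))
target 0.09 (np.float64(33.11555759140501), np.float64(197.0))
target 0.105 (np.float64(33.04622040072859), np.float64(176.5))
target 0.11 (np.float64(33.123143376780845), np.float64(158.0))
target 0.115 (np.float64(36.145852858481724), np.float64(28.0))
```

```bash
sed -i 's/;n,l,st,c=cv2/;m=cv2.morphologyEx(m,2,np.ones((5,5),np.uint8));n,l,st,c=cv2/' h.py; sed -i 's/    x0,y0,x1,y1=box;m=np.zeros(s\["image"\].shape\[:2\],np.uint8);\(.*\)$/&/' h.py
sed -i 's/^    n,l,st,c=cv2.conn/    m=cv2.morphologyEx(m,2,cv2.getStructuringElement(2,(7,7)));n,l,st,c=cv2.conn/' h.py
python3 - <<'E'
from h import *
s=dict(np.load("wrist.npz"))
e=blobs(s,(218,20,340,150));C=ray(s,e[0],.023)[0];print(e,C)
p=blobs(s,(305,165,335,195));P=ray(s,p[0],.041)[0];print(p,P,np.linalg.norm((P-C)[:2]))
hub=ray(s,(279,88),.029);print(hub)
measure(s,C,136)
a=np.deg2rad(33);d=np.array([np.cos(a),np.sin(a)])
E
```

```text
((278.2653503417969, 85.48690795898438), (106.4432601928711, 111.90049743652344), 8.782649993896484) [0.58588129 0.06293998 0.023     ]
((320.4444885253906, 180.89987182617188), (21.0003662109375, 22.37897300720215), 83.11480712890625) [ 0.53652899 -0.08579537  0.041     ] 0.15670946076662742
[[0.58390584 0.05964102 0.029     ]]
index 0.07 (np.float64(140.6742052651186), np.float64(201.0))
index 0.073 (np.float64(140.5800418910832), np.float64(200.0))
index 0.076 (np.float64(140.61313435560425), np.float64(199.0))
target 0.09 (np.float64(33.42234077211271), np.float64(197.0))
target 0.105 (np.float64(33.31402822074031), np.float64(201.0))
target 0.11 (np.float64(33.09640885730601), np.float64(165.5))
target 0.115 (np.float64(33.00617033817137), np.float64(161.5))
```

Run:
```python
from h import *
s=dict(np.load("wrist.npz"));im=s["image"]
m=np.zeros(im.shape[:2],np.uint8);m[77:99,268:290]=(im.max(2)>100)[77:99,268:290]
cn,_=cv2.findContours(m,0,2);c=max(cn,key=cv2.contourArea);H=ray(s,cv2.fitEllipse(c)[0],.029)[0];print("hub",cv2.fitEllipse(c),H)
m=np.zeros(im.shape[:2],np.uint8);m[25:150,218:340]=(im.max(2)<60)[25:150,218:340]
m=cv2.morphologyEx(cv2.morphologyEx(m,3,np.ones((17,17))),2,cv2.getStructuringElement(2,(31,31)))
cn,_=cv2.findContours(m,0,2);e=cv2.fitEllipse(cv2.convexHull(max(cn,key=cv2.contourArea)));C=ray(s,e[0],.023)[0];print("dial",e,C)
for X in(H,C):
  P=ray(s,(320.44,180.9),.041)[0]-X;print(np.linalg.norm(P[:2]),np.degrees(np.arctan2(P[1],P[0])));measure(s,X,136)
```

```text
hub ((278.5165100097656, 87.69993591308594), (17.98377799987793, 19.263944625854492), 10.69807243347168) [0.58367581 0.06044186 0.029     ]
dial ((278.91717529296875, 86.2770767211914), (107.33982849121094, 113.09243774414062), 173.0967559814453) [0.58582487 0.06144908 0.023     ]
0.15364659762733746 -107.87167048526233
index 0.07 (np.float64(137.94717807028437), np.float64(201.0))
index 0.073 (np.float64(137.9818160138318), np.float64(201.0))
index 0.076 (np.float64(138.07509535918626), np.float64(195.0))
target 0.09 (np.float64(33.6316761014029), np.float64(199.0))
target 0.105 (np.float64(33.702651515151516), np.float64(198.0))
target 0.11 (np.float64(33.78339041095891), np.float64(192.0))
target 0.115 (np.float64(33.82445304051244), np.float64(143.5))
0.15527444831414125 -108.51235736283391
index 0.07 (np.float64(139.76068510370837), np.float64(200.0))
index 0.073 (np.float64(139.62413793103448), np.float64(200.0))
index 0.076 (np.float64(139.69381533101046), np.float64(200.0))
target 0.09 (np.float64(34.136769281152766), np.float64(196.0))
target 0.105 (np.float64(33.969236876054374), np.float64(201.0))
target 0.11 (np.float64(33.7332361516035), np.float64(167.5))
target 0.115 (np.float64(33.76344134685011), np.float64(153.5))
```

>>> jog_arm:
  targets: [3,-0.9,0,0,0,-1,0,3,-0.9,0,0,0,-1,0,0,0,4,0,0,0,0,0,0,4,0,0,0,0,0,0,4,0,0,0,0]

```text
time_s: 3.07
ee_pos: [0.5298, 0.0641, 0.2609]
eef_rot: [[0.664, 0.748, 0.003], [0.748, -0.664, 0.0], [0.002, 0.002, -1.0]]
contact_force: [1.6, -0.3, 0.4]
width: 0.007
finger_force: 0.0
```

>>> jog_arm:
  targets: [0,0,4,0,0,0,0,0,0,4,0,0,0,0,0,0,4,0,0,0,0,0,0,3,0,0,0,0,0,0,0,0,0,0,0]

```text
time_s: 3.48
ee_pos: [0.5272, 0.063, 0.1068]
eef_rot: [[0.664, 0.748, -0.006], [0.748, -0.664, -0.0], [-0.004, -0.004, -1.0]]
contact_force: [-1.2, -0.2, -0.4]
width: 0.004
finger_force: 0.0
```

Run:
```python
from h import *
s=r.sense();R=np.array(s["eef_rot"]);p=np.array(s["ee_pos"]);C=np.array([.5845,.061,p[2]])
print(p.round(4),R.round(3).tolist(),"tool rel centre mm",((p-C)@R*1000).round(1),"tipz",(p+R[:,2]*r.tips_ahead).round(4),np.round(s["joint_pos"],2),s["time_s"])
w=wrist();cv2.imwrite("pics/w2.png",w["image"][:,:,::-1])
```

```text
[0.5272 0.063  0.1068] [[0.664, 0.748, -0.006], [0.748, -0.664, -0.0], [-0.004, -0.004, -1.0]] tool rel centre mm [-36.5 -44.2   0.3] tipz [0.5271 0.063  0.0818] [ 0.29  0.47 -0.58  1.93  0.34  0.84 -1.2 ] 3.4833
```

View pics/w2.png

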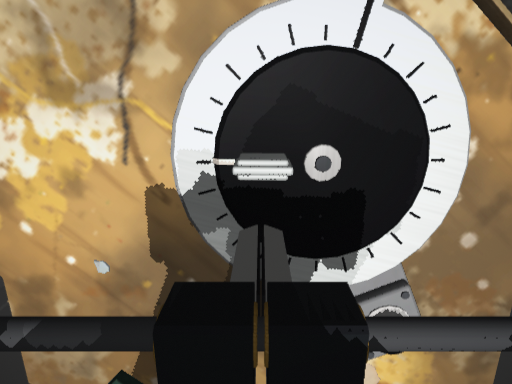

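The fingertips stand in front of the vane's left face, centred on it (column ≈261; vane spans 233–292 at row ≈165). I go down beside it and approach.

>>> jog_arm:
  targets: [0,0,2.5,0,0,0,0,0,0,2.4,0,0,0,0,0,0,0,0,0,0,0,1,0,0,0,0,0,0,0,0,0,0,0,0,0]

```text
time_s: 3.95
ee_pos: [0.538, 0.0727, 0.0644]
eef_rot: [[0.663, 0.748, 0.004], [0.748, -0.663, 0.001], [0.003, 0.002, -1.0]]
contact_force: [-0.0, 0.4, 0.1]
width: 0.009
finger_force: 0.0
```

>>> jog_arm:
  targets: [0.5,0,0,0,0,0,0,0.5,0,0,0,0,0,0,0.3,0,0,0,0,0,0,0,0,0,0,0,0,0]

```text
time_s: 4.28
ee_pos: [0.5446, 0.0813, 0.0621]
eef_rot: [[0.663, 0.748, 0.001], [0.748, -0.663, 0.0], [0.001, 0.0, -1.0]]
contact_force: [-0.3, 1.1, 0.2]
width: 0.004
finger_force: 0.0
```

>>> jog_arm:
  targets: [0.47,-0.1,0.1,0,0,6,0,0.47,-0.1,0.1,0,0,6,0,0.47,-0.1,0,0,0,6,0,0.47,-0.1,0,0,0,6,0,0,0,0,0,0,0,0]

```text
time_s: 4.7
ee_pos: [0.5561, 0.0962, 0.0596]
eef_rot: [[0.913, 0.409, 0.0], [0.409, -0.913, 0.0], [0.0, -0.0, -1.0]]
contact_force: [-0.5, -0.0, -0.8]
width: 0.002
finger_force: 0.3
```

```bash
cat > st.py <<'E'
from h import *
import sys
s=r.sense();R=np.array(s["eef_rot"]);p=np.array(s["ee_pos"]);C=np.array([.5845,.061,p[2]])
print("rel mm",((p-C)@R*1000).round(1),"tipz",round(p[2]-r.tips_ahead,4),"radial az",np.degrees(np.arctan2(-R[1,1],-R[0,1])).round(1),np.round(s["joint_pos"],2),s["time_s"])
w=wrist();cv2.imwrite(f"pics/{sys.argv[1]}.png",w["image"][:,:,::-1]);np.savez(sys.argv[1]+".npz",**w)
E
python3 st.py w3
```

```text
rel mm [-11.5 -43.7   0. ] tipz 0.0346 radial az 114.1 [ 0.11  0.57 -0.43  1.88  0.33  0.76 -1.65] 4.7
```

View pics/w3.png

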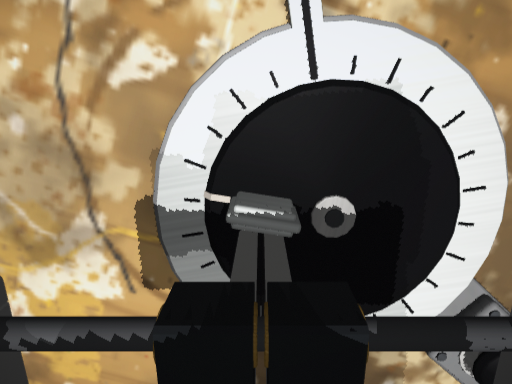

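The vane has turned and leads the tool by about 8°, with the index tip now at ≈(207,197) and the target line at (300,0)–(314,78). Joint 7 would come near its limit if I turned the tool all the way, so it will lag the vane. I measure the index and plan the rows.

```bash
cat > plan.py <<'E'
from h import *
import sys
f,ai=sys.argv[1],float(sys.argv[2]);C=np.array([.5845,.061])
measure(dict(np.load(f+".npz")),C,ai,wid=14)
s=r.sense();R=np.array(s["eef_rot"]);p=np.array(s["ee_pos"])[:2]-C
rad=np.linalg.norm(p);ph=np.arctan2(p[1],p[0]);print("tool centre az",np.degrees(ph),rad)
x=np.arctan2(R[1,0],R[0,0]);dp,dz,n=map(float,sys.argv[3:6])
for k in range(int(n)):
    q=rad*np.array([np.cos(ph-np.radians(dp)),np.sin(ph-np.radians(dp))])
    d=q-p;print(k,"x %.2f y %.2f cm rz %.1f"%(100*(d@[np.cos(x),np.sin(x)]),100*(d@[np.sin(x),-np.cos(x)]),dz));p=q;ph-=np.radians(dp);x-=np.radians(dz)
E
python3 plan.py w3 110 6 4.5 14
```

```text
index 0.07 (np.float64(105.88058603914469), np.float64(199.0))
index 0.073 (np.float64(105.81722817764164), np.float64(199.0))
index 0.076 (np.float64(105.85656814449918), np.float64(197.0))
target 0.09 (np.float64(33.75475170659885), np.float64(203.0))
target 0.105 (np.float64(33.77664686353312), np.float64(202.0))
target 0.11 (np.float64(33.7914788097385), np.float64(200.0))
target 0.115 (np.float64(34.440789998404846), np.float64(186.5))
tool centre az 129.17127558997547 0.045227092571755244
0 x 0.46 y -0.10 cm rz 4.5
1 x 0.47 y -0.08 cm rz 4.5
2 x 0.47 y -0.07 cm rz 4.5
3 x 0.47 y -0.06 cm rz 4.5
4 x 0.47 y -0.05 cm rz 4.5
5 x 0.47 y -0.03 cm rz 4.5
6 x 0.47 y -0.02 cm rz 4.5
7 x 0.47 y -0.01 cm rz 4.5
8 x 0.47 y 0.00 cm rz 4.5
9 x 0.47 y 0.02 cm rz 4.5
10 x 0.47 y 0.03 cm rz 4.5
11 x 0.47 y 0.04 cm rz 4.5
12 x 0.47 y 0.05 cm rz 4.5
13 x 0.47 y 0.06 cm rz 4.5
```

>>> jog_arm:
  targets: [0.46,-0.1,0,0,0,4.5,0,0.47,-0.08,0,0,0,4.5,0,0.47,-0.07,0,0,0,4.5,0,0.47,-0.06,0,0,0,4.5,0,0.47,-0.05,0,0,0,4.5,0]

```text
time_s: 5.17
ee_pos: [0.5768, 0.105, 0.0593]
eef_rot: [[0.999, 0.034, -0.001], [0.034, -0.999, -0.0], [-0.001, 0.0, -1.0]]
contact_force: [-3.1, -2.1, 0.2]
width: 0.006
finger_force: 1.5
```

>>> jog_arm:
  targets: [0.47,-0.03,0,0,0,4.5,0,0.47,-0.02,0,0,0,4.5,0,0.47,-0.01,0,0,0,4.5,0,0.2,0,0,0,0,2,0,0,0,0,0,0,0,0]

```text
time_s: 5.58
ee_pos: [0.5931, 0.1047, 0.0593]
eef_rot: [[0.972, -0.233, -0.001], [-0.233, -0.972, 0.0], [-0.001, 0.0, -1.0]]
contact_force: [-1.0, -0.2, -0.2]
width: 0.002
finger_force: 0.4
```

```bash
python3 st.py w4; python3 plan.py w4 52 4 2 7
```

```text
rel mm [ -1.8 -44.5  -0. ] tipz 0.0343 radial az 76.5 [-0.02  0.6  -0.27  1.79  0.21  0.78 -2.2 ] 5.5833
index 0.07 (np.float64(53.24930843706778), np.float64(201.0))
index 0.073 (np.float64(53.228695268880394), np.float64(199.0))
index 0.076 (np.float64(53.12023119182054), np.float64(167.0))
target 0.09 (np.float64(33.98892041615998), np.float64(208.0))
target 0.105 (np.float64(33.961530172413795), np.float64(207.0))
target 0.11 (np.float64(33.98753665689149), np.float64(200.0))
target 0.115 (np.float64(32.6859126984127), np.float64(180.0))
tool centre az 78.91203027197743 0.044609268930256525
0 x 0.31 y -0.00 cm rz 2.0
1 x 0.31 y 0.01 cm rz 2.0
2 x 0.31 y 0.02 cm rz 2.0
3 x 0.31 y 0.03 cm rz 2.0
4 x 0.31 y 0.04 cm rz 2.0
5 x 0.31 y 0.05 cm rz 2.0
6 x 0.30 y 0.06 cm rz 2.0
```

View pics/w4.png

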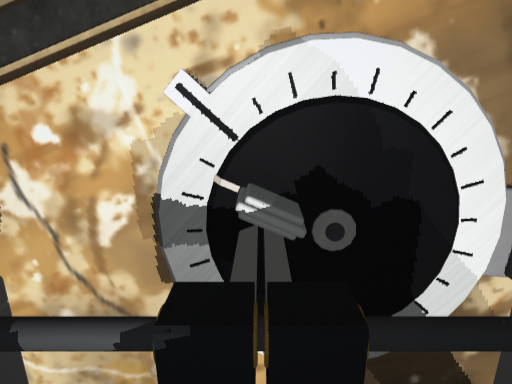

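The index tip at ≈(217,179) is about 19° short of the target line (180,85)–(236,138). I push on more slowly.

>>> jog_arm:
  targets: [0.31,0,0,0,0,2,0,0.31,0.01,0,0,0,2,0,0.31,0.02,0,0,0,2,0,0.15,0.02,0,0,0,1,0,0,0,0,0,0,0,0]

```text
time_s: 6.05
ee_pos: [0.6034, 0.1012, 0.0593]
eef_rot: [[0.937, -0.35, -0.0], [-0.35, -0.937, 0.0], [-0.0, -0.0, -1.0]]
contact_force: [-1.2, -0.0, -0.8]
width: 0.004
finger_force: 0.6
```

```bash
python3 st.py w5; python3 plan.py w5 38 1 0 5
```

```text
rel mm [  3.6 -44.3   0. ] tipz 0.0343 radial az 69.5 [-0.04  0.61 -0.24  1.76  0.19  0.79 -2.3 ] 6.05
index 0.07 (np.float64(38.11598255228722), np.float64(201.0))
index 0.073 (np.float64(38.06884707287933), np.float64(200.0))
index 0.076 (np.float64(38.01131802857601), np.float64(166.0))
target 0.09 (np.float64(33.97938418567533), np.float64(207.0))
target 0.105 (np.float64(33.96066185416498), np.float64(207.0))
target 0.11 (np.float64(34.024905696875905), np.float64(203.0))
target 0.115 (np.float64(32.115256495669556), np.float64(171.0))
tool centre az 64.87729616816954 0.04450087376437111
0 x 0.08 y 0.01 cm rz 0.0
1 x 0.08 y 0.01 cm rz 0.0
2 x 0.08 y 0.01 cm rz 0.0
3 x 0.08 y 0.01 cm rz 0.0
4 x 0.08 y 0.01 cm rz 0.0
```

>>> jog_arm:
  targets: [0.08,0.01,0,0,0,0,0,0.08,0.01,0,0,0,0,0,0.08,0.01,0,0,0,0,0,0,0,0,0,0,0,0]

```text
time_s: 6.43
ee_pos: [0.6057, 0.1002, 0.0595]
eef_rot: [[0.936, -0.351, 0.0], [-0.351, -0.936, 0.0], [0.0, -0.0, -1.0]]
contact_force: [-1.6, 0.6, 0.8]
width: 0.006
finger_force: 0.9
```

```bash
python3 st.py w6; python3 plan.py w6 35 0.5 0 1
```

```text
rel mm [  6.1 -44.1   0. ] tipz 0.0345 radial az 69.5 [-0.04  0.61 -0.23  1.76  0.19  0.79 -2.29] 6.4333
index 0.07 (np.float64(34.50975745748537), np.float64(201.0))
index 0.073 (np.float64(34.509425493716336), np.float64(200.0))
index 0.076 (np.float64(34.48752829531603), np.float64(157.0))
target 0.09 (np.float64(33.99806651198762), np.float64(209.0))
target 0.105 (np.float64(34.02333391486392), np.float64(208.0))
target 0.11 (np.float64(34.03770028275212), np.float64(200.0))
target 0.115 (np.float64(32.74914383561644), np.float64(180.0))
tool centre az 61.569854439216506 0.04456510178589469
0 x 0.04 y 0.01 cm rz 0.0
```

The index is within 0.5° of the target. I back straight off, rise and check.

>>> jog_arm:
  targets: [-0.5,0,0,0,0,0,0,-1,0,0,0,0,0,0,-1.5,0,0,0,0,0,0,0,0,-3,0,0,0,0,0,0,-4,0,0,0,0]

```text
time_s: 6.9
ee_pos: [0.5745, 0.1112, 0.1277]
eef_rot: [[0.937, -0.35, -0.005], [-0.35, -0.937, -0.001], [-0.005, 0.003, -1.0]]
contact_force: [0.5, 0.5, 1.2]
width: 0.005
finger_force: 0.0
```

>>> jog_arm:
  targets: [0,0,-4,0,0,0,0,0,0,0,0,0,0,0]

```text
time_s: 7.07
ee_pos: [0.5799, 0.112, 0.1769]
eef_rot: [[0.936, -0.351, 0.01], [-0.351, -0.936, 0.002], [0.008, -0.005, -1.0]]
contact_force: [0.8, -0.8, 1.0]
width: 0.005
finger_force: 0.0
```

```bash
python3 st.py w7; python3 plan.py w7 35 0.5 0 1
```

```text
rel mm [-22.2 -46.2   0. ] tipz 0.1519 radial az 69.5 [-0.03  0.42 -0.27  1.75  0.13  0.98 -2.28] 7.0667
index 0.07 (np.float64(34.27107513744655), np.float64(200.0))
index 0.073 (np.float64(34.25166464891041), np.float64(198.0))
index 0.076 (np.float64(34.23617601246105), np.float64(164.0))
target 0.09 (np.float64(33.898230397985586), np.float64(207.0))
target 0.105 (np.float64(33.82653985507246), np.float64(206.0))
target 0.11 (np.float64(33.830205150589265), np.float64(188.0))
target 0.115 (np.float64(33.13650273224043), np.float64(174.0))
tool centre az 96.32971836173454 0.0509189271932773
0 x 0.04 y -0.02 cm rz 0.0
```

View pics/w7.png

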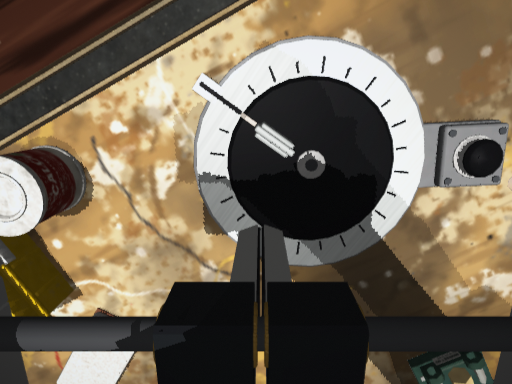

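The white index runs straight into the target line at (245,115), and the plunger dome is at (481,158). Now over to the plunger.

>>> jog_arm:
  targets: [0.6,3.9,0,0,0,0,0,0.6,4,0,0,0,0,0,0.6,4,0,0,0,0,0,0.6,4,0,0,0,0,0,0.6,4,0,0,0,0,0]

```text
time_s: 7.53
ee_pos: [0.5342, -0.0874, 0.1687]
eef_rot: [[0.936, -0.351, -0.001], [-0.351, -0.936, -0.0], [-0.001, 0.0, -1.0]]
contact_force: [1.2, 1.1, 0.0]
width: 0.003
finger_force: 0.0
```

>>> jog_arm:
  targets: [0,0,0,0,0,0,0,0,0,0,0,0,0,0]

```text
time_s: 7.7
ee_pos: [0.5345, -0.0879, 0.1688]
eef_rot: [[0.935, -0.355, -0.001], [-0.355, -0.935, -0.0], [-0.001, 0.001, -1.0]]
contact_force: [0.6, 1.3, -0.5]
width: 0.004
finger_force: 0.0
```

```bash
python3 st.py w8
python3 - <<'E'
from h import *
w=dict(np.load("w8.npz"));s=r.sense();R=np.array(s["eef_rot"]);p=np.array(s["ee_pos"]);print(p)
P0=np.array([.5366,-.0861,p[2]]);print("to go mm",((P0-p)@R*1000).round(1),"tip-top",p[2]-r.tips_ahead-.045)
print("plunger px expected",proj(w,np.array([.5366,-.0861,.041])))
E
```

```text
rel mm [6.20e+00 1.57e+02 1.00e-01] tipz 0.1438 radial az 69.2 [ 0.28  0.35 -0.21  1.88  0.09  0.93 -1.91] 7.7
[ 0.53506758 -0.08597228  0.16887531]
to go mm [ 1.5 -0.4 -0. ] tip-top 0.09887530966171397
plunger px expected [[257.98635012 189.82918228]]
```

View pics/w8.png

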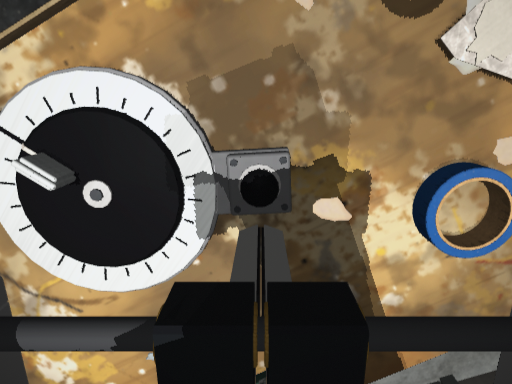

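The dome at (260,187) is straight ahead of the fingertips, so I go down.

>>> jog_arm:
  targets: [0.2,0,3,0,0,0,0,0,0,3,0,0,0,0,0,0,2,0,0,0,0,0,0,1.5,0,0,0,0,0,0,0,0,0,0,0]

```text
time_s: 8.17
ee_pos: [0.536, -0.0845, 0.0714]
eef_rot: [[0.937, -0.349, -0.004], [-0.349, -0.937, 0.001], [-0.005, 0.0, -1.0]]
contact_force: [-0.9, -0.1, -1.1]
width: 0.003
finger_force: 0.0
```

>>> jog_arm:
  targets: [0,0,0.3,0,0,0,0,0,0,0.3,0,0,0,0,0,0,0.3,0,0,0,0,0,0,0.2,0,0,0,0,0,0,0,0,0,0,0]

```text
time_s: 8.58
ee_pos: [0.538, -0.0865, 0.0637]
eef_rot: [[0.936, -0.351, 0.001], [-0.351, -0.936, 0.0], [0.001, -0.0, -1.0]]
contact_force: [0.3, 0.1, 1.9]
width: 0.007
finger_force: 0.7
```

>>> jog_arm:
  targets: [0,0,0.2,0,0,0,0,0,0,0.1,0,0,0,0,0,0,0,0,0,0,0]

```text
time_s: 8.83
ee_pos: [0.5381, -0.0867, 0.0616]
eef_rot: [[0.936, -0.352, 0.001], [-0.352, -0.936, -0.0], [0.001, -0.0, -1.0]]
contact_force: [-5.3, 2.8, 21.6]
width: -0.0
finger_force: 10.5
```

>>> jog_arm:
  targets: [0,0,0.1,0,0,0,0,0,0,0,0,0,0,0]

```text
time_s: 9.0
ee_pos: [0.5383, -0.0868, 0.0613]
eef_rot: [[0.936, -0.352, 0.002], [-0.352, -0.936, -0.0], [0.002, -0.0, -1.0]]
contact_force: [-10.8, 4.6, 37.5]
width: 0.004
finger_force: 18.3
```

The plunger is on its stop: 37 N with the tip at 36.3 mm. I rise clear and check.

>>> jog_arm:
  targets: [0,0,-0.5,0,0,0,0,0,0,-2,0,0,0,0,0,0,-4,0,0,0,0,0,0,-4,0,0,0,0,0,0,-4,0,0,0,0]

```text
time_s: 9.42
ee_pos: [0.537, -0.087, 0.2061]
eef_rot: [[0.936, -0.352, -0.001], [-0.352, -0.936, -0.0], [-0.001, 0.0, -1.0]]
contact_force: [1.3, -0.3, -0.1]
width: 0.004
finger_force: 0.0
```

>>> jog_arm:
  targets: [-2,-4,-2,0,0,0,0,-2,-3,-1,0,0,0,0,0,0,0,0,0,0,0,0,0,0,0,0,0,0,0,0,0,0,0,0,0]

```text
time_s: 9.83
ee_pos: [0.5253, -0.0145, 0.2313]
eef_rot: [[0.936, -0.352, -0.0], [-0.352, -0.936, -0.0], [0.0, 0.0, -1.0]]
contact_force: [-0.9, -0.0, -0.4]
width: 0.006
finger_force: 0.0
```

```bash
python3 st.py w9; python3 plan.py w9 35 0.5 0 1
python3 - <<'E'
from h import *
w=dict(np.load("w9.npz"));u,v=proj(w,np.array([.5366,-.0861,.037]))[0].round().astype(int)
Z=w["range_z"][v-2:v+3,u-2:u+3];K=w["intrinsics"];T=w["cam_to_world"];z=np.median(Z)
print(u,v,w["image"][v,u],(T@[(u-K[0,2])/K[0,0]*z,(v-K[1,2])/K[1,1]*z,z,1])[:3])
E
```

```text
rel mm [-28.8  91.5   0. ] tipz 0.2063 radial az 69.4 [ 0.19  0.25 -0.26  1.85  0.07  1.05 -2.03] 9.8333
index 0.07 (np.float64(41.78633681032116), np.float64(164.5))
index 0.073 (np.float64(35.075926011882665), np.float64(211.0))
index 0.076 (np.float64(34.2477359804946), np.float64(193.0))
target 0.09 (np.float64(33.86798839458414), np.float64(215.0))
target 0.105 (np.float64(33.79970760233918), np.float64(215.0))
target 0.11 (np.float64(33.93798449612403), np.float64(207.5))
target 0.115 (np.float64(32.277735970758975), np.float64(177.5))
tool centre az -127.94635766615976 0.09628040474286048
0 x -0.08 y -0.03 cm rz 0.0
319 142 [20 20 21] [ 0.53739884 -0.08576402  0.03802851]
```

View pics/w9.png

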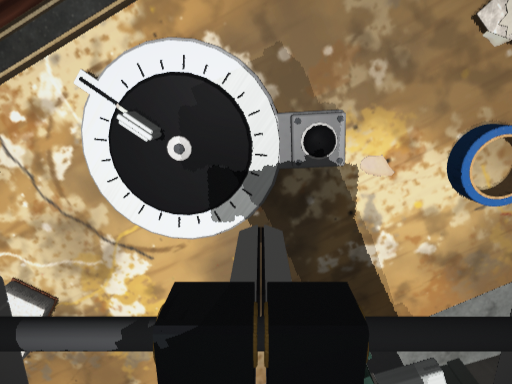

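The index still meets the target line at ≈(120,103). The dome at (319,142) reads z ≈ 38 mm, so it is down, and nothing touches the robot.

```bash
python3 -c "
from station import r
print(r.finish_job())"
```

```text
the job is handed in; nothing more can be done
None
```

The job is handed in, no verdict returned: by the wrist camera the dial sits within about 0.5° of the target line, the plunger was pressed to its stop (37 N) afterwards, and the arm kept clear of the tin, block, roll and beaker.

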